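Move a latched battery pack from its charger to the work lamp

ROBOT

A 6-joint arm with a two-finger parallel gripper is mounted at the origin on a cart in front of the work surface, level with it; the furniture and walls round the work are solid. World frame = base frame: x ahead of the robot, y to its left, z up, the work surface at z = 0. Lengths are in mm, angles in rad, forces in N, time in s.
With the tool pointing down it reaches from about 275 to 1000 mm from the base axis. Payload 8.4 kg.
Tool frame: the origin (TCP) lies at the very end of the fingers, on their centre line; the grasp point (between the pads) lies 19 mm behind it; z points along the fingers, y is the line along which they close (so a half turn about z gives the same grasp; the last joint's range is limited). The gripper opens to 85 mm and grips with 20 to 120 N. Pads are 22 mm wide; open, the fingers measure 114 mm over their backs; the gripper's body (76 mm by 85 mm) begins 54 mm behind the grasp point. The pads swing forward as they close: fully open they stand 13 mm farther back than shut.
Start: joints at [-1.174, 0.353, 1.633, -0, 1.155, -0.002], TCP at [242.694, -575.958, 231.281] pointing down, gripper open.
Joint ranges: [-2.63, 2.63], [-0.92, 2.1], [0.06, 2.66], [-1.3, 4.44], [0, 2.69], [-3.02, 3.02]. Speed limits (rad/s): [2.22, 2.22, 2.79, 3.14, 3.14, 3.14].

INTERFACE

Orientations are given as [roll, pitch, yaw] about the fixed x, y, z axes, in that order (R = Rz(yaw) Ry(pitch) Rx(roll)).
In Python, from rig import sensors, grab_frame, camera_params, order gives the robot as it stands. The module is installed in compiled form; this text tells all that it offers.
- The arm moves only by the tool move_arm, never from a script. Its argument "motion" is a list of rows, each a list of 7 numbers: the turn, a rotation vector about the tool's x, y, z in normalised numbers (1 is 180 degrees), then the shift along the tool's x, y, z in fractions of the full range, 1 being 1 m, then the finger opening in m, from 0 to 0.0854. A call has 1 to 8 rows; each row is the pose to reach, as a shift and turn from the pose commanded when the call began, along the tool's axes at that moment; what a row does not reach only later rows make up. A row lasts 1/8 s, in which the tool goes at most 62.5 mm and 10.7 degrees, less where a joint would pass 70% of its speed; a pose out of reach is approached as far as the arm can. A call with a gripper value outside its range is refused whole. The fingers move at their own pace and stop on an object; "grip_force" is the grip in N (left out, the last holds). Time passes only in rows, so rows that repeat a pose let the fingers close. It gives the time, the measured TCP pose, the force, the opening and the grip force at its end, in the units of the state.
- sensors.sense(): the state, without advancing time (a new reading comes with each control period).
- grab_frame(name): name is "side" or "top"; returns (picture, depth): 384x512x3 uint8, red, green, blue; 384x512 float32, mm along the optical axis (not along the pixel's ray), 0 where there is no reading.
- camera_params(name): a dict with "camera_matrix" (3x3 intrinsics, pixels), "k1" (the pictures are not rectified: a ray, as slopes to the right and down, at radius r is drawn at 1 + k1 r^2 times it, then the intrinsics apply), "world_from_camera" (4x4, takes a point from camera to world coordinates). Camera axes: x right, y down, z forward; pixel columns grow to the right and rows downward; lengths in mm; the calibration is good to about 2 mm. A picture is of the moment at which its call begins. camera_params takes no time and is no camera call.
- order.sign_off(): hands the job in; it is judged then, once.
The state is a dict: "clock": time; "qpos": joint angles; "qvel": joint speeds; "joint_efforts": joint torques, N m; "eef_pos": TCP position; "tcp_rot": TCP orientation; "contact_force": force on the tool from outside, world axes, zero at the start; "wrist_torque": the same for the moment, N m; "opening": opening from 0.0 (shut) to 1.0 (fully open); "grasp_force": force on a finger pad.
Only numpy, scipy, OpenCV 4.12 (cv2) and the standard library are available. Lean on these libraries where they do the work, as an engineer would, in place of code of your own. Each camera call takes 0.05 s, during which the arm holds its last target. There are 200 camera calls.

TASK

The battery pack in the charger is charged: fit it to the work lamp. Its two side buttons are hooked, so push the pack down against its sprung contacts first, squeeze both buttons in while it is down, and lift it straight out; then press it into the lamp's bay to the bottom and let go, so that both buttons spring out and it stays latched down and upright. Feel your way and force nothing: stop pushing, pulling or leaning sideways at about 20 N, for over 45 N on a housing cracks it. Leave the other things on the table where they are.

Things in the scene. Friction and masses are not known exactly. Their poses are not given: they have to be found in the camera images.
- pack: Dark battery pack, 0.26-0.43 kg. Origin: centre of its underside, z up, y through the two buttons. From below: stem 38 (x) x 40 (y) mm, 46 high (lowest 4 mm narrower, 32 x 34), which sits in the well; skirt 62 x 80, z 46-51; head 54 x 44, z 51-94, with a lighter ribbed button on its +y and -y side, so it is gripped along y from above. Half a turn is the same.
- pack_skirt (a point): Centre of the skirt's top face, 51 mm above the pack's origin. The skirt stands out 18 mm beyond the head on the button sides: open fingers, 64-70 mm apart, straddle the buttons and their tips can push down on it there. Fingers that swing forward as they close press harder on the skirt while squeezing: ease the hand up to keep the force.
- button_left (a joint): Sprung button on the pack's +y side, with a catch hook on the stem. 0 = out, 0.008 m = fully in; grows inward. 4 N starts it, 9 N holds it in. Face 26 wide, 53-83 mm above the pack's origin; 31.5 mm from the pack's axis when out, 23.5 when in: 63 mm over both out, 47 in. Squeeze with about 20-30 N. It must be over 7 mm in for its hook to clear the catch.
- button_right (a joint): The same button on the pack's -y side. Each hook has a 3 mm upturned lip behind its catch: a latched button goes in only 1 to 2 mm until the pack is pushed down 3 mm or more. Let go at the bottom of a well, both spring out under the catches and the pack rises 4.5 mm and stays latched. Hooks are ramped below.
- charger: Light grey flat charger, 146 (x) x 104 (y) x 64 mm, four indicator dots on the -x end, ears screwed to the table: it does not move. Origin: on the table under the centre of its well; axes as the pack's. The latched pack's origin is 24 mm above it, and the skirt 6 mm above the rim. Sprung contacts under the pack: 10.5 N when latched, 14 N when bottomed 4.5 mm lower; they lift a freed pack 7 mm.
- charger_mouth (a point): Centre of the charger's well at its rim, 64 mm above the table. Rim 68 (x) x 76 (y) mm.
- lamp: Grey work lamp, fixed. Front (-x): square battery tower 110 x 112 x 70 mm with an open well. Behind, on a low base, x 55-165 mm: tilted LED head 146 wide, top 125 mm high. Origin: on the table under the tower's centre, axes as the pack's. The well and contacts are like the charger's; the pack's origin is 30 mm above the lamp's when latched, 25.5 bottomed, 37 not latched, all +-2.5 mm.
- lamp_mouth (a point): Nominal centre of the lamp's well at its rim, 70 mm up. The black bay insert sits in a rubber surround with slack: the true well lies up to 4 mm off this point in x and in y and up to 2.5 mm in height, and stays put. It can be seen and felt. Well 40 (x) x 42 (y) mm, 1 mm play a side, with a steep lead-in 5 mm wide, 9 deep all round; moving with the side force as the stem goes in centres it.
- screwdriver: Blue screwdriver, 195 mm, lying on the table near the middle; origin at its centre. Bystander.
- birch_offcut: Pale birch offcut 45 x 110 x 16 mm at the back; origin under its centre. Bystander.

How it is judged:
By the outcome, as a careful person would: the job done as asked, in the order asked, and still so for the second after the job is handed in, with the robot touching nothing.
It also fails if it takes over 72 s, if anything falls off the work surface, if the arm or the gripper's body presses on something with over 40 N, if the wrist force passes 120 N, or if a joint passes its speed limit or range.

## Working session

There is one attempt and no reset: what is moved stays moved. The work goes in short steps, Python scripts to look and compute and a tool call to move; the robot and the scene stay as the last step left them, time stands still between calls to the robot, and variables do not carry over. Pictures are saved under pics/ and viewed, at most 10 in all, crops included, and the job is handed in when it is done.

Besides the shell and the picture viewer there is one more tool, called after "Request:" by a JSON object that holds its "fn" and its "kwargs", one argument or row to a line. move_arm: Moves the arm, as the interface text tells. Its arguments: {"type":"object","properties":{"motion":{"type":"array","items":{"type":"array","items":{"type":"number"}}},"grip_force":{"type":"number"}},"required":["motion"]}

```bash
mkdir -p pics
cat > h.py <<'E'
import numpy as np, cv2
from rig import sensors, grab_frame, camera_params, order
def snap(n,f):
    p,d=grab_frame(n); cv2.imwrite(f'pics/{f}.png',p[:,:,::-1]); np.save(f'pics/{f}.npy',d); return p,d
def ray(n,u,v):
    c=camera_params(n);K=np.array(c["camera_matrix"]);k=c["k1"]
    x=(np.asarray(u,float)-K[0,2])/K[0,0];y=(np.asarray(v,float)-K[1,2])/K[1,1];a,b=x,y
    for _ in range(20):
        s=1+k*(a*a+b*b);a,b=x/s,y/s
    return np.stack([a,b,np.ones_like(a)],-1),np.array(c["world_from_camera"])
def atz(n,u,v,z):
    r,T=ray(n,u,v);d=r@T[:3,:3].T;o=T[:3,3];return o+d*((z-o[2])/d[...,2])[...,None]
def cloud(n,d):
    v,u=np.mgrid[:d.shape[0],:d.shape[1]];r,T=ray(n,u,v);return (r*d[...,None])@T[:3,:3].T+T[:3,3]
E
python3 - <<'E'
from h import *
for n in("top","side"):
    snap(n,n+"0");c=camera_params(n);print(c)
print(sensors.sense())
a=cv2.imread('pics/top0.png');b=cv2.imread('pics/side0.png')
E
```

```text
{'camera_matrix': array([[440.42948712,   0.        , 251.74817056],
       [  0.        , 440.42948712, 196.49714186],
       [  0.        ,   0.        ,   1.        ]]), 'k1': -0.03327386063497323, 'world_from_camera': array([[-1.70994331e-02, -9.85623838e-01,  1.68087059e-01,
         4.72061013e+02],
       [-9.99257623e-01,  2.26505281e-02,  3.11633845e-02,
         5.00386148e+01],
       [-3.45226353e-02, -1.67429399e-01, -9.85279445e-01,
         9.95606300e+02],
       [ 0.00000000e+00,  0.00000000e+00,  0.00000000e+00,
         1.00000000e+00]])}
{'camera_matrix': array([[460.55216828,   0.        , 255.37130379],
       [  0.        , 460.55216828, 196.31683034],
       [  0.        ,   0.        ,   1.        ]]), 'k1': 0.021153589514984965, 'world_from_camera': array([[-8.85493290e-01, -2.56457185e-01,  3.87467864e-01,
         1.36059645e+02],
       [-4.64596269e-01,  5.01608715e-01, -7.29752700e-01,
         9.37679463e+02],
       [-7.20693412e-03, -8.26207243e-01, -5.63320203e-01,
         7.47500912e+02],
       [ 0.00000000e+00,  0.00000000e+00,  0.00000000e+00,
         1.00000000e+00]])}
{'clock': 0.1, 'qpos': array([-1.17439953e+00,  3.53597704e-01,  1.63409380e+00,  6.98245774e-06,
        1.15522753e+00, -2.39074490e-03]), 'qvel': array([-8.06037304e-05, -2.32104606e-03, -1.75770539e-03, -1.18056303e-03,
        4.17056392e-04, -1.20273046e-03]), 'joint_efforts': array([ 8.11826449e-04, -6.06355047e+01, -3.42820501e+01,  6.28446799e-06,
        3.78088400e-03,  6.83422599e-06]), 'eef_pos': array([ 242.51868897, -575.53187121,  230.61045203]), 'tcp_rot': array([-3.14026629e+00, -9.55544540e-06,  3.98784708e-01]), 'contact_force': array([-0.74491316,  0.21998179, -0.91903642]), 'wrist_torque': array([ 0.04740592, -0.02795537, -0.01372874]), 'grasp_force': 0.0, 'opening': 1.0005399172697997}
```

View pics/top0.png

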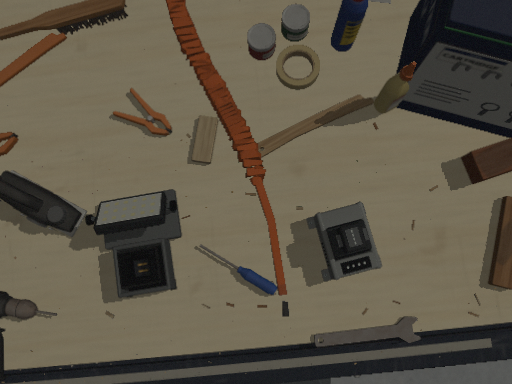

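View pics/side0.png

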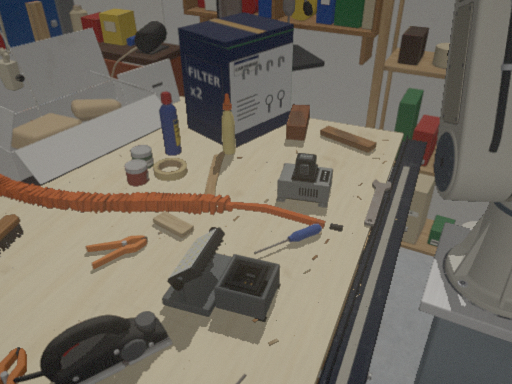

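The top view shows the charger with the pack at about (350,238), the lamp tower at about (143,268) and the screwdriver between them at (240,270). The next step is to crop in and measure with depth.

Run:
```python
from h import *
a=cv2.imread('pics/top0.png')
f=lambda x0,y0:cv2.resize(a[y0:y0+100,x0:x0+100],None,fx=4,fy=4,interpolation=cv2.INTER_CUBIC)
cv2.imwrite('pics/crop0.png',np.clip(np.hstack([f(300,190),f(95,215)])*1.6,0,255).astype(np.uint8))
for n in("top","side"):
    P=cloud(n,np.load(f'pics/{n}0.npy'))
    d=np.load(f'pics/{n}0.npy')>0
    def rect(name,x,y,z):
        m=d&(P[...,0]>x[0])&(P[...,0]<x[1])&(P[...,1]>y[0])&(P[...,1]<y[1])&(P[...,2]>z[0])&(P[...,2]<z[1])
        q=P[m]; print(n,name,len(q))
        if len(q)>5: print(cv2.minAreaRect(q[:,:2].astype(np.float32)),np.median(q[:,2]),q[:,:2].min(0),q[:,:2].max(0))
    c=atz("top",350.,237.,90.);l=atz("top",143.,268.,70.)
    if n=="top":print(c,l)
    rect("head",(c[0]-80,c[0]+80),(c[1]-80,c[1]+80),(110,125))
    rect("skirt",(c[0]-80,c[0]+80),(c[1]-80,c[1]+80),(68,82))
    rect("charger",(c[0]-110,c[0]+110),(c[1]-110,c[1]+110),(50,130))
    rect("tower",(l[0]-75,l[0]+62),(l[1]-80,l[1]+80),(60,80))
```

```text
[ 538.02068312 -120.67936328   90.        ] [482.97514571 310.30321173  70.        ]
top head 613
((535.998291015625, -119.91233825683594), (54.011322021484375, 60.10712814331055), 12.888687133789062) 117.98850723775763 [ 506.71715502 -147.55823416] [565.90429684 -88.83976416]
top skirt 378
((535.7791748046875, -121.41883850097656), (63.61370086669922, 80.83556365966797), 13.432734489440918) 74.9765555914368 [ 498.43053375 -166.03164493] [574.37677494 -76.17049029]
top charger 3317
((534.3059692382812, -121.97233581542969), (145.4285888671875, 104.61397552490234), 13.694616317749023) 63.391594160760405 [ 453.48063684 -187.96711975] [614.86710183 -55.21573176]
top tower 1905
((484.22015380859375, 317.25006103515625), (110.53682708740234, 112.77513122558594), 9.093541145324707) 65.2647442904921 [423.26633259 254.56351836] [544.13932156 378.84527389]
side head 167
((536.8148803710938, -120.364990234375), (52.683712005615234, 48.69667053222656), 13.402669906616211) 115.14511233126825 [ 507.41627809 -143.34515717] [565.4075666  -92.87565819]
side skirt 167
((536.1552124023438, -117.7094955444336), (61.375404357910156, 80.23033905029297), 12.744278907775879) 73.06065445800596 [ 498.90632837 -162.30810005] [564.64790196 -74.13758511]
side charger 1292
((534.1964111328125, -117.8418197631836), (143.67367553710938, 110.44514465332031), 14.52949047088623) 61.004149098518155 [ 453.36518971 -183.06559294] [617.17055603 -52.18668458]
side tower 1325
((483.9803161621094, 319.6907958984375), (109.15887451171875, 114.79393005371094), 8.919371604919434) 63.791972160196224 [423.36655987 255.73697098] [544.24323763 383.31397224]
```

View pics/crop0.png

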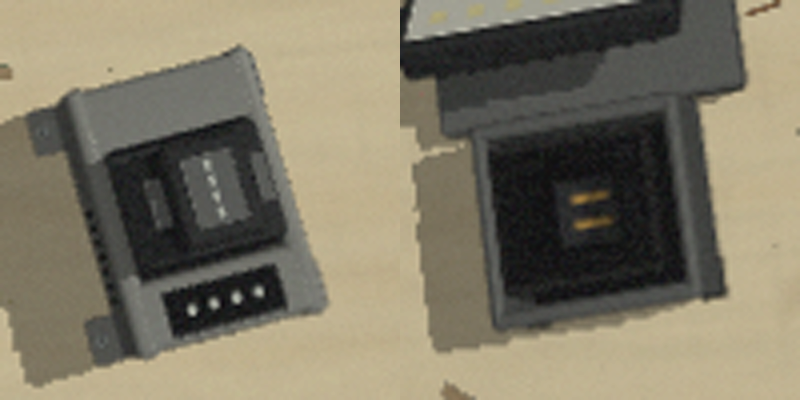

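The crop shows the pack latched with yaw near 13.5°, its buttons along its y and the dots on the near end. The lamp well is black, with its two contacts at full-image pixel (142.8, 267.2). Next I'll get the offset of the well from the depth.

Run:
```python
from h import *
ds=[]
for i in range(4): ds.append(grab_frame("top")[1])
d=np.median(ds,0);P=cloud("top",d)
print(atz("top",142.8,267.2,25.),P[267,143],sensors.sense()['clock'])
a=np.radians(9.05);c=np.array([484.1,317.8])
L=(P[...,:2]-c)@np.array([[np.cos(a),-np.sin(a)],[np.sin(a),np.cos(a)]])
def prof(ax,Q,Z):
    o=1-ax;m=(abs(Q[...,o])<14)
    for s in range(-60,61,2):
        k=m&(abs(Q[...,ax]-s)<1)
        if k.any(): print((s,round(float(np.median(Z[k])),1)),end=' ')
    print()
for ax in(0,1):prof(ax,L,P[...,2])
d=grab_frame("side")[1];P=cloud("side",d)
L=(P[...,:2]-c)@np.array([[np.cos(a),-np.sin(a)],[np.sin(a),np.cos(a)]])
for ax in(0,1):prof(ax,L,P[...,2])
```

```text
[485.25516413 323.44093933  25.        ] [485.5182514  319.67509158  36.83813726] 0.3
(-60, 0.1) (-58, -0.5) (-56, -1.1) (-54, 62.7) (-52, 63.8) (-50, 64.0) (-48, 63.6) (-46, 62.0) (-44, 12.1) (-42, 12.3) (-40, 12.0) (-38, 15.1) (-36, 65.8) (-34, 65.3) (-32, 68.3) (-30, 68.8) (-28, 69.3) (-26, 68.8) (-24, 68.6) (-22, 66.5) (-20, 63.1) (-18, 16.1) (-16, 35.8) (-14, 35.5) (-12, 36.3) (-10, 36.2) (-8, 36.8) (-6, 36.8) (-4, 35.9) (-2, 36.7) (0, 35.8) (2, 36.3) (4, 36.2) (6, 35.9) (8, 36.6) (10, 36.0) (12, 35.8) (14, 36.0) (16, 36.0) (18, 36.2) (20, 35.2) (22, 45.8) (24, 64.9) (26, 68.2) (28, 69.5) (30, 69.3) (32, 68.8) (34, 69.0) (36, 66.3) (38, 66.2) (40, 65.4) (44, 33.9) (46, 49.6) (48, 63.3) (50, 63.7) (52, 63.4) (54, 62.2) (56, 59.2) (60, 25.9) 
(-60, -0.4) (-58, 0.1) (-56, 35.0) (-54, 63.2) (-52, 63.8) (-50, 63.6) (-48, 62.0) (-40, 64.4) (-38, 65.5) (-36, 40.6) (-34, 63.9) (-32, 41.8) (-30, 68.2) (-28, 68.4) (-26, 69.1) (-24, 68.7) (-22, 66.0) (-20, 61.5) (-18, 58.9) (-12, 36.5) (-10, 36.3) (-8, 35.8) (-6, 36.3) (-4, 36.8) (-2, 35.9) (0, 36.3) (2, 35.9) (4, 37.0) (6, 36.1) (8, 36.3)
[... 723 characters left out ...]
2, 66.8) (34, 67.6) (36, 65.9) (38, 64.1) (40, 64.1) (42, 8.6) (44, 10.2) (46, 55.3) (48, 60.8) (50, 62.4) (52, 62.3) (54, 60.9) 
(-56, 60.0) (-54, 60.8) (-52, 61.8) (-50, 59.8) (-48, 18.1) (-46, 57.5) (-44, 9.3) (-42, 11.5) (-40, 12.6) (-38, 12.8) (-36, 64.7) (-34, 66.1) (-32, 67.5) (-30, 67.2) (-28, 67.7) (-26, 66.8) (-24, 66.6) (-22, 64.6) (-20, 61.9) (-18, 54.8) (-16, 53.5) (-14, 34.2) (-12, 34.0) (-10, 34.0) (-8, 34.3) (-6, 35.0) (-4, 33.8) (-2, 35.7) (0, 35.9) (20, 31.7) (22, 32.1) (24, 34.8) (26, 36.8) (28, 65.0) (30, 66.2) (32, 67.5) (34, 67.0) (36, 67.4) (38, 66.8) (40, 66.9) (42, 66.7) (44, 63.6) (46, 63.3) (48, 64.5) (50, 60.7) (52, 60.4) (54, 13.1) (56, 32.9) (58, 34.6) (60, 9.2)
```

The rows are not in the units I measure in: turns go in shares of 180 degrees. I convert before sending: 0.164 rad / 3.1416 = 0.0522.

Request:
{"fn": "move_arm", "kwargs": {
  "motion": [
    [0,0,0.0522,0.447,-0.306,0.05,0.069],
    [0,0,0.0522,0.447,-0.306,0.05,0.069],
    [0,0,0.0522,0.447,-0.306,0.05,0.069],
    [0,0,0.0522,0.447,-0.306,0.05,0.069],
    [0,0,0.0522,0.447,-0.306,0.05,0.069],
    [0,0,0.0522,0.447,-0.306,0.05,0.069],
    [0,0,0.0522,0.447,-0.306,0.05,0.069],
    [0,0,0.0522,0.447,-0.306,0.05,0.069]
  ],
  "grip_force": 25
}}

```text
clock: 1.35
eef_pos: [513.1, -155.4, 185.4]
tcp_rot: [3.141, -0.001, 0.235]
contact_force: [0.8, -0.3, -0.1]
opening: 0.806
grasp_force: 0.0
```

Request:
{"fn": "move_arm", "kwargs": {
  "motion": [
    [0,0,0,0,0,0,0.069],
    [0,0,0,0,0,0,0.069]
  ]
}}

```text
clock: 1.6
eef_pos: [511.9, -157.2, 185.2]
tcp_rot: [3.141, 0.001, 0.236]
contact_force: [0.7, -0.1, 0.3]
opening: 0.809
grasp_force: 0.0
```

Request:
{"fn": "move_arm", "kwargs": {
  "motion": [
    [0,0,0,0.032,-0.03,0.045,0.069],
    [0,0,0,0.032,-0.03,0.045,0.069],
    [0,0,0,0.032,-0.03,0.045,0.069],
    [0,0,0,0.032,-0.03,0.045,0.069]
  ]
}}

```text
clock: 2.1
eef_pos: [536.3, -122.0, 141.4]
tcp_rot: [3.141, -0.001, 0.233]
contact_force: [-0.4, -1.1, 0.1]
opening: 0.809
grasp_force: 0.0
```

Run:
```python
from h import *
p,d=snap("top","t1");q,e=snap("side","s1")
f=lambda a,x0,y0:cv2.resize(a[y0:y0+100,x0:x0+100,::-1],None,fx=4,fy=4,interpolation=cv2.INTER_CUBIC)
cv2.imwrite('pics/crop1.png',np.clip(np.hstack([f(p,300,190),f(q,255,110)])*1.5,0,255).astype(np.uint8))
```

```text
(no output)
```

View pics/crop1.png

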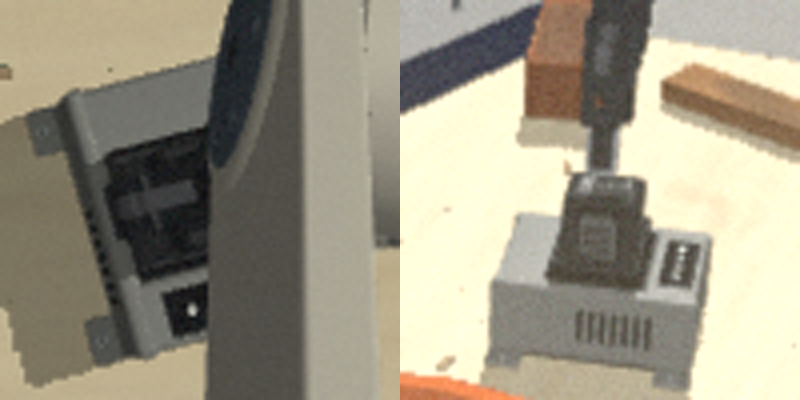

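The left panel shows the arm over the charger with the fingers above the head. In the right panel the finger at (600,140) lines up with the pack at (605,190). I'll lower it.

Request:
{"fn": "move_arm", "kwargs": {
  "motion": [
    [0,0,0,0,-0.001,0.01,0.069],
    [0,0,0,0,-0.001,0.02,0.069],
    [0,0,0,0,-0.001,0.03,0.069],
    [0,0,0,0,-0.001,0.04,0.069],
    [0,0,0,0,-0.001,0.045,0.069],
    [0,0,0,0,-0.001,0.05,0.069],
    [0,0,0,0,-0.001,0.05,0.069]
  ]
}}

```text
clock: 3.08
eef_pos: [535.9, -119.6, 90.0]
tcp_rot: [-3.141, 0.0, 0.235]
contact_force: [-0.3, -0.1, 0.2]
opening: 0.81
grasp_force: 0.0
```

Request:
{"fn": "move_arm", "kwargs": {
  "motion": [
    [0,0,0,0,0.0005,0.003,0.069],
    [0,0,0,0,0.0005,0.006,0.069],
    [0,0,0,0,0.0005,0.009,0.069],
    [0,0,0,0,0.0005,0.012,0.069],
    [0,0,0,0,0.0005,0.014,0.069],
    [0,0,0,0,0.0005,0.014,0.069]
  ]
}}

```text
clock: 3.82
eef_pos: [536.0, -120.1, 76.1]
tcp_rot: [-3.141, 0.0, 0.235]
contact_force: [-0.3, 0.2, -0.2]
opening: 0.807
grasp_force: 0.0
```

Request:
{"fn": "move_arm", "kwargs": {
  "motion": [
    [0,0,0,0,0,0.001,0.069],
    [0,0,0,0,0,0.002,0.069],
    [0,0,0,0,0,0.003,0.069],
    [0,0,0,0,0,0.004,0.069],
    [0,0,0,0,0,0.004,0.069]
  ]
}}

```text
clock: 4.45
eef_pos: [536.1, -120.1, 72.2]
tcp_rot: [-3.142, 0.0, 0.235]
contact_force: [0.6, -0.2, 0.5]
opening: 0.805
grasp_force: 0.0
```

Request:
{"fn": "move_arm", "kwargs": {
  "motion": [
    [0,0,0,0,0,0.001,0.069],
    [0,0,0,0,0,0.002,0.069],
    [0,0,0,0,0,0.003,0.069],
    [0,0,0,0,0,0.004,0.069],
    [0,0,0,0,0,0.004,0.069]
  ]
}}

```text
clock: 5.08
eef_pos: [536.1, -120.1, 68.2]
tcp_rot: [-3.142, 0.0, 0.235]
contact_force: [1.1, -1.4, 0.2]
opening: 0.804
grasp_force: 0.0
```

Request:
{"fn": "move_arm", "kwargs": {
  "motion": [
    [0,0,0,0,0,0.001,0.069],
    [0,0,0,0,0,0.002,0.069],
    [0,0,0,0,0,0.002,0.069],
    [0,0,0,0,0,0.002,0.069]
  ]
}}

```text
clock: 5.58
eef_pos: [536.3, -120.2, 66.9]
tcp_rot: [3.141, -0.0, 0.235]
contact_force: [-1.7, -0.3, 6.8]
opening: 0.808
grasp_force: 3.9
```

Request:
{"fn": "move_arm", "kwargs": {
  "motion": [
    [0,0,0,0,0,0.001,0.069],
    [0,0,0,0,0,0.002,0.069],
    [0,0,0,0,0,0.003,0.069],
    [0,0,0,0,0,0.003,0.069]
  ]
}}

```text
clock: 6.08
eef_pos: [536.3, -120.2, 64.0]
tcp_rot: [3.141, -0.0, 0.235]
contact_force: [-2.4, 0.7, 9.4]
opening: 0.806
grasp_force: 5.0
```

Request:
{"fn": "move_arm", "kwargs": {
  "motion": [
    [0,0,0,0,0,0.001,0.069],
    [0,0,0,0,0,0.0015,0.069],
    [0,0,0,0,0,0.002,0.069],
    [0,0,0,0,0,0.002,0.069]
  ]
}}

```text
clock: 6.58
eef_pos: [536.6, -120.2, 63.0]
tcp_rot: [3.141, -0.001, 0.235]
contact_force: [-5.6, 2.1, 20.6]
opening: 0.807
grasp_force: 10.1
```

Request:
{"fn": "move_arm", "kwargs": {
  "motion": [
    [0,0,0,0,0,-0.001,0.067],
    [0,0,0,0,0,-0.0015,0.065],
    [0,0,0,0,0,-0.002,0.063],
    [0,0,0,0,0,-0.002,0.063]
  ],
  "grip_force": 25
}}

```text
clock: 7.08
eef_pos: [537.2, -120.7, 64.7]
tcp_rot: [3.14, -0.002, 0.235]
contact_force: [-1.9, -1.1, 12.8]
opening: 0.739
grasp_force: 6.9
```

Request:
{"fn": "move_arm", "kwargs": {
  "motion": [
    [0,0,0,0,0,-0.0004,0.061],
    [0,0,0,0,0,-0.0008,0.059],
    [0,0,0,0,0,-0.0012,0.057],
    [0,0,0,0,0,-0.0012,0.057]
  ]
}}

```text
clock: 7.58
eef_pos: [537.1, -119.9, 66.0]
tcp_rot: [3.141, -0.002, 0.234]
contact_force: [-2.1, 3.3, 15.6]
opening: 0.676
grasp_force: 13.3
```

Request:
{"fn": "move_arm", "kwargs": {
  "motion": [
    [0,0,0,0,0,-0.0005,0.055],
    [0,0,0,0,0,-0.001,0.052],
    [0,0,0,0,0,-0.0015,0.049],
    [0,0,0,0,0,-0.002,0.046],
    [0,0,0,0,0,-0.002,0.044],
    [0,0,0,0,0,-0.002,0.044]
  ]
}}

```text
clock: 8.32
eef_pos: [537.4, -120.7, 68.3]
tcp_rot: [3.14, -0.002, 0.235]
contact_force: [-2.7, -0.4, 17.8]
opening: 0.535
grasp_force: 23.3
```

Request:
{"fn": "move_arm", "kwargs": {
  "motion": [
    [0,0,0,0,0,0,0.044],
    [0,0,0,0,0,-0.002,0.044],
    [0,0,0,0,0,-0.004,0.044],
    [0,0,0,0,0,-0.006,0.044],
    [0,0,0,0,0,-0.008,0.044],
    [0,0,0,0,0,-0.008,0.044]
  ],
  "grip_force": 30
}}

```text
clock: 9.07
eef_pos: [537.3, -120.7, 75.5]
tcp_rot: [3.14, -0.002, 0.235]
contact_force: [0.0, -2.2, 5.2]
opening: 0.526
grasp_force: 29.9
```

Request:
{"fn": "move_arm", "kwargs": {
  "motion": [
    [0,0,0,0,0,-0.003,0.044],
    [0,0,0,0,0,-0.006,0.044],
    [0,0,0,0,0,-0.009,0.044],
    [0,0,0,0,0,-0.012,0.044],
    [0,0,0,0,0,-0.012,0.044]
  ]
}}

```text
clock: 9.7
eef_pos: [535.9, -120.0, 86.5]
tcp_rot: [-3.141, 0.0, 0.235]
contact_force: [2.0, 0.5, -2.6]
opening: 0.523
grasp_force: 31.0
```

Request:
{"fn": "move_arm", "kwargs": {
  "motion": [
    [0,0,0,0,0,-0.005,0.044],
    [0,0,0,0,0,-0.013,0.044],
    [0,0,0,0,0,-0.023,0.044],
    [0,0,0,0,0,-0.035,0.044],
    [0,0,0,0,0,-0.048,0.044],
    [0,0,0,0,0,-0.06,0.044],
    [0,0,0,0,0,-0.068,0.044],
    [0,0,0,0,0,-0.07,0.044]
  ]
}}

```text
clock: 10.7
eef_pos: [536.3, -120.2, 157.2]
tcp_rot: [3.141, -0.001, 0.235]
contact_force: [-0.6, 0.2, -3.9]
opening: 0.519
grasp_force: 30.8
```

Run:
```python
from h import *
q,e=snap("side","s2")
cv2.imwrite('pics/crop2.png',np.clip(cv2.resize(q[60:220,220:380,::-1],None,fx=3,fy=3,interpolation=cv2.INTER_CUBIC)*1.5,0,255).astype(np.uint8))
```

```text
(no output)
```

View pics/crop2.png

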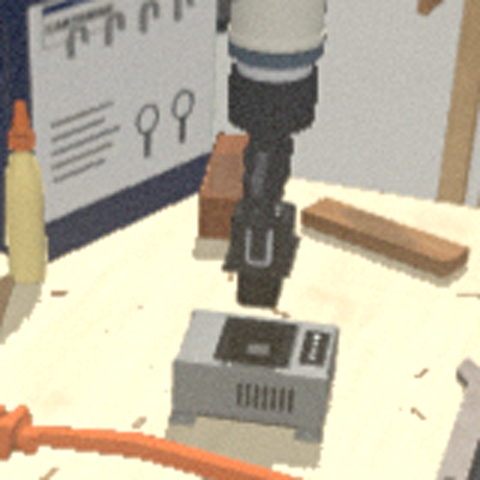

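The pack hangs upright at crop (262,255), and the charger well is empty at (257,343). I'll carry it to the lamp.

In the tool's units: 0.077 rad / 3.1416 = 0.0245.

Request:
{"fn": "move_arm", "kwargs": {
  "motion": [
    [0,0,0.0032,0.002,-0.02,-0.008,0.044],
    [0,0,0.0064,0.008,-0.065,-0.012,0.044],
    [0,0,0.0095,0.014,-0.115,-0.012,0.044],
    [0,0,0.0127,0.02,-0.17,-0.012,0.044],
    [0,0,0.0159,0.027,-0.225,-0.012,0.044],
    [0,0,0.0191,0.034,-0.28,-0.012,0.044],
    [0,0,0.0245,0.04,-0.335,-0.012,0.044],
    [0,0,0.0245,0.046,-0.38,-0.012,0.044]
  ]
}}

```text
clock: 11.75
eef_pos: [491.6, 262.1, 168.1]
tcp_rot: [3.141, 0.001, 0.158]
contact_force: [1.1, -1.5, -3.5]
opening: 0.525
grasp_force: 30.9
```

Request:
{"fn": "move_arm", "kwargs": {
  "motion": [
    [0,0,0,0.001,-0.03,0,0.044],
    [0,0,0,0.002,-0.05,0,0.044],
    [0,0,0,0.0025,-0.0605,0.008,0.044],
    [0,0,0,0.0025,-0.0605,0.02,0.044],
    [0,0,0,0.0025,-0.0605,0.032,0.044],
    [0,0,0,0.0025,-0.0605,0.04,0.044],
    [0,0,0,0.0025,-0.0605,0.04,0.044]
  ]
}}

```text
clock: 12.62
eef_pos: [485.1, 319.4, 127.6]
tcp_rot: [3.141, 0.001, 0.157]
contact_force: [0.3, 0.1, -2.3]
opening: 0.522
grasp_force: 30.9
```

Run:
```python
from h import *
q,e=snap("side","s3");p,d=snap("top","t3")
f=lambda a,x0,y0:cv2.resize(a[y0:y0+130,x0:x0+100,::-1],None,fx=4,fy=4,interpolation=cv2.INTER_CUBIC)
cv2.imwrite('pics/crop3.png',np.clip(np.hstack([f(p,95,200),f(q,200,190)])*1.5,0,255).astype(np.uint8))
```

```text
(no output)
```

View pics/crop3.png

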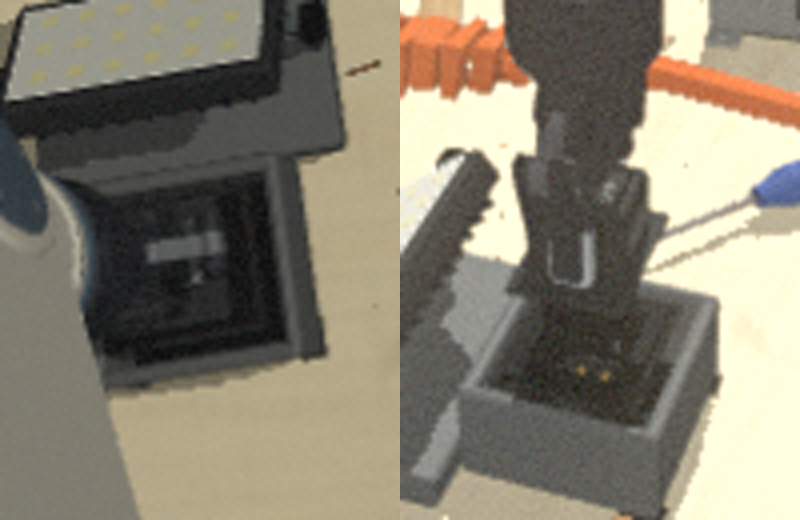

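The pack sits over the bay, with the contacts visible just ahead at about (593,373) in the side panel. I'll lower it slowly.

Request:
{"fn": "move_arm", "kwargs": {
  "motion": [
    [0,0,0,0.0004,-0.001,0.003,0.044],
    [0,0,0,0.0004,-0.001,0.006,0.044],
    [0,0,0,0.0004,-0.001,0.009,0.044],
    [0,0,0,0.0004,-0.001,0.012,0.044],
    [0,0,0,0.0004,-0.001,0.014,0.044],
    [0,0,0,0.0004,-0.001,0.014,0.044]
  ]
}}

```text
clock: 13.48
eef_pos: [485.5, 321.3, 114.3]
tcp_rot: [3.141, 0.0, 0.158]
contact_force: [-0.0, 0.0, -3.3]
opening: 0.521
grasp_force: 30.9
```

Request:
{"fn": "move_arm", "kwargs": {
  "motion": [
    [0,0,0,0,0.0005,0.002,0.044],
    [0,0,0,0,0.0005,0.004,0.044],
    [0,0,0,0,0.0005,0.006,0.044],
    [0,0,0,0,0.0005,0.006,0.044]
  ]
}}

```text
clock: 13.98
eef_pos: [485.6, 320.8, 108.3]
tcp_rot: [3.141, 0.0, 0.158]
contact_force: [0.7, 0.2, -2.6]
opening: 0.526
grasp_force: 30.9
```

Request:
{"fn": "move_arm", "kwargs": {
  "motion": [
    [0,0,0,0,0,0.001,0.044],
    [0,0,0,0,0,0.002,0.044],
    [0,0,0,0,0,0.003,0.044],
    [0,0,0,0,0,0.004,0.044],
    [0,0,0,0,0,0.004,0.044]
  ]
}}

```text
clock: 14.6
eef_pos: [485.7, 320.8, 104.4]
tcp_rot: [3.142, 0.0, 0.158]
contact_force: [-0.4, -0.0, -2.6]
opening: 0.521
grasp_force: 30.9
```

Request:
{"fn": "move_arm", "kwargs": {
  "motion": [
    [0,0,0,0,0,0.001,0.044],
    [0,0,0,0,0,0.002,0.044],
    [0,0,0,0,0,0.003,0.044],
    [0,0,0,0,0,0.004,0.044],
    [0,0,0,0,0,0.005,0.044],
    [0,0,0,0,0,0.005,0.044]
  ]
}}

```text
clock: 15.35
eef_pos: [485.7, 320.8, 99.4]
tcp_rot: [3.142, 0.0, 0.158]
contact_force: [0.4, 0.4, -1.3]
opening: 0.519
grasp_force: 30.9
```

Request:
{"fn": "move_arm", "kwargs": {
  "motion": [
    [0,0,0,0,0,0.002,0.044],
    [0,0,0,0,0,0.004,0.044],
    [0,0,0,0,0,0.006,0.044],
    [0,0,0,0,0,0.008,0.044],
    [0,0,0,0,0,0.009,0.044],
    [0,0,0,0,0,0.009,0.044]
  ]
}}

```text
clock: 16.1
eef_pos: [485.7, 320.8, 90.4]
tcp_rot: [3.142, 0.0, 0.158]
contact_force: [-0.7, 0.2, -3.3]
opening: 0.519
grasp_force: 30.9
```

Request:
{"fn": "move_arm", "kwargs": {
  "motion": [
    [0,0,0,0,0,0.0015,0.044],
    [0,0,0,0,0,0.003,0.044],
    [0,0,0,0,0,0.0045,0.044],
    [0,0,0,0,0,0.006,0.044],
    [0,0,0,0,0,0.008,0.044],
    [0,0,0,0,0,0.01,0.044],
    [0,0,0,0,0,0.01,0.044]
  ]
}}

```text
clock: 16.98
eef_pos: [485.8, 320.9, 80.7]
tcp_rot: [-3.142, -0.0, 0.158]
contact_force: [-2.0, -2.1, 5.5]
opening: 0.52
grasp_force: 32.4
```

Request:
{"fn": "move_arm", "kwargs": {
  "motion": [
    [0,0,0,0,0,0.001,0.044],
    [0,0,0,0,0,0.002,0.044],
    [0,0,0,0,0,0.003,0.044],
    [0,0,0,0,0,0.004,0.044],
    [0,0,0,0,0,0.004,0.044]
  ]
}}

```text
clock: 17.6
eef_pos: [485.8, 320.9, 77.0]
tcp_rot: [-3.141, -0.0, 0.158]
contact_force: [-2.7, -2.0, 9.2]
opening: 0.518
grasp_force: 33.0
```

Request:
{"fn": "move_arm", "kwargs": {
  "motion": [
    [0,0,0,0,0,0.001,0.044],
    [0,0,0,0,0,0.0015,0.044],
    [0,0,0,0,0,0.002,0.044],
    [0,0,0,0,0,0.002,0.044]
  ]
}}

```text
clock: 18.1
eef_pos: [485.8, 320.9, 75.2]
tcp_rot: [-3.141, -0.0, 0.158]
contact_force: [-3.2, -2.5, 9.1]
opening: 0.521
grasp_force: 33.2
```

Request:
{"fn": "move_arm", "kwargs": {
  "motion": [
    [0,0,0,0,0,0.001,0.044],
    [0,0,0,0,0,0.002,0.044],
    [0,0,0,0,0,0.002,0.044]
  ]
}}

```text
clock: 18.48
eef_pos: [485.9, 320.9, 73.8]
tcp_rot: [-3.141, -0.001, 0.158]
contact_force: [-4.6, -3.1, 15.2]
opening: 0.521
grasp_force: 34.3
```

Request:
{"fn": "move_arm", "kwargs": {
  "motion": [
    [0,0,0,0,0,0.0003,0.047],
    [0,0,0,0,0,0.0006,0.049],
    [0,0,0,0,0,0.001,0.051],
    [0,0,0,0,0,0.001,0.051]
  ]
}}

```text
clock: 18.98
eef_pos: [485.8, 321.1, 72.4]
tcp_rot: [-3.141, -0.0, 0.158]
contact_force: [-3.4, -0.8, 11.3]
opening: 0.6
grasp_force: 14.2
```

Request:
{"fn": "move_arm", "kwargs": {
  "motion": [
    [0,0,0,0,0,0.0008,0.052],
    [0,0,0,0,0,0.0012,0.054],
    [0,0,0,0,0,0.0016,0.056],
    [0,0,0,0,0,0.0018,0.057]
  ]
}}

```text
clock: 19.48
eef_pos: [486.1, 321.4, 71.2]
tcp_rot: [-3.141, -0.001, 0.158]
contact_force: [-6.3, -1.9, 17.4]
opening: 0.666
grasp_force: 15.3
```

Still firmly bottomed. I'll keep opening.

Request:
{"fn": "move_arm", "kwargs": {
  "motion": [
    [0,0,0,0,0,0.0004,0.059],
    [0,0,0,0,0,0.0009,0.061],
    [0,0,0,0,0,0.0013,0.063],
    [0,0,0,0,0,0.0018,0.065],
    [0,0,0,0,0,0.0021,0.067],
    [0,0,0,0,0,0.0021,0.067]
  ]
}}

```text
clock: 20.23
eef_pos: [486.6, 321.6, 68.8]
tcp_rot: [-3.14, -0.002, 0.158]
contact_force: [-2.4, 0.0, 11.4]
opening: 0.785
grasp_force: 5.4
```

Request:
{"fn": "move_arm", "kwargs": {
  "motion": [
    [0,0,0,0,0,0.0005,0.068],
    [0,0,0,0,0,0.0006,0.069],
    [0,0,0,0,0,0.0006,0.069],
    [0,0,0,0,0,-0.001,0.069],
    [0,0,0,0,0,-0.003,0.069],
    [0,0,0,0,0,-0.003,0.069]
  ]
}}

```text
clock: 20.98
eef_pos: [486.7, 321.7, 71.7]
tcp_rot: [-3.14, -0.002, 0.158]
contact_force: [-0.1, 0.6, 7.9]
opening: 0.806
grasp_force: 4.0
```

Request:
{"fn": "move_arm", "kwargs": {
  "motion": [
    [0,0,0,0,0,-0.001,0.069],
    [0,0,0,0,0,-0.002,0.069],
    [0,0,0,0,0,-0.003,0.069],
    [0,0,0,0,0,-0.004,0.069],
    [0,0,0,0,0,-0.004,0.069]
  ]
}}

```text
clock: 21.6
eef_pos: [485.7, 320.8, 74.6]
tcp_rot: [3.142, 0.0, 0.158]
contact_force: [-0.3, -0.4, 0.2]
opening: 0.81
grasp_force: 0.0
```

Contact ended at the latched height. I'll clear the hand straight up and check.

Request:
{"fn": "move_arm", "kwargs": {
  "motion": [
    [0,0,0,0,0,-0.005,0.07],
    [0,0,0,0,0,-0.015,0.07],
    [0,0,0,0,0,-0.03,0.07],
    [0,0,0,0,0,-0.05,0.07],
    [0,0,0,0,0,-0.07,0.07],
    [0,0,0,0,0,-0.1,0.07],
    [0,0,0,0,0,-0.13,0.07],
    [0,0,0,0,0,-0.15,0.07]
  ]
}}

```text
clock: 22.6
eef_pos: [486.2, 321.2, 227.5]
tcp_rot: [-3.14, -0.002, 0.158]
contact_force: [0.5, 0.0, 0.4]
opening: 0.819
grasp_force: 0.0
```

Request:
{"fn": "move_arm", "kwargs": {
  "motion": [
    [0,0,0,0,0.04,0,0.07],
    [0,0,0,0,0.09,0,0.07],
    [0,0,0,0,0.14,0,0.07],
    [0,0,0,0,0.19,0,0.07],
    [0,0,0,0,0.23,0,0.07],
    [0,0,0,0,0.23,0,0.07],
    [0,0,0,0,0.23,0,0.07]
  ]
}}

```text
clock: 23.48
eef_pos: [521.9, 94.1, 225.4]
tcp_rot: [-3.141, -0.001, 0.157]
contact_force: [0.2, 0.8, -0.7]
opening: 0.819
grasp_force: 0.0
```

Run:
```python
from h import *
q,e=snap("side","s4");p,d=snap("top","t4")
f=lambda a,x0,y0:cv2.resize(a[y0:y0+130,x0:x0+100,::-1],None,fx=4,fy=4,interpolation=cv2.INTER_CUBIC)
cv2.imwrite('pics/crop4.png',np.clip(np.hstack([f(p,95,200),f(q,200,190)])*1.5,0,255).astype(np.uint8))
P=cloud("top",d)
for nm,lo,hi in(("head",112,140),("skirt",74,92)):
    m=(abs(P[...,0]-485.5)<50)&(abs(P[...,1]-320.5)<50)&(P[...,2]>lo)&(P[...,2]<hi)&(d>0)
    X=P[m];print(nm,cv2.minAreaRect(X[:,:2].astype(np.float32)),np.median(X[:,2]))
    A=np.c_[X[:,:2]-X[:,:2].mean(0),np.ones(len(X))];k=abs(X[:,2]-np.median(X[:,2]))<4
    print(np.linalg.lstsq(A[k],X[k,2],rcond=None)[0])
```

```text
head ((484.4955749511719, 319.142578125), (54.3585319519043, 61.18577575683594), 7.989912986755371) 122.81530668609423
[2.15786037e-03 1.69008149e-02 1.23033972e+02]
skirt ((483.1756286621094, 327.7554626464844), (62.2730712890625, 63.34761428833008), 9.50422191619873) 80.07032177424895
[-5.92261279e-03 -1.09135558e-02  7.98468354e+01]
```

View pics/crop4.png

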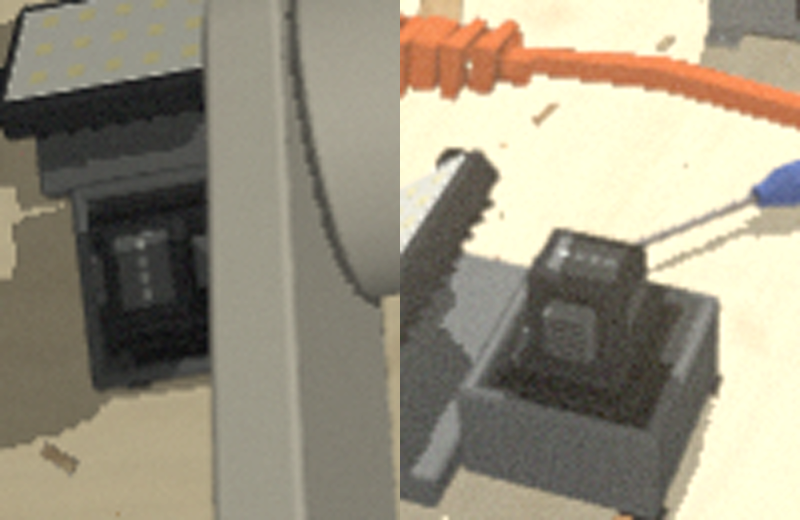

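The pack sits level in the lamp at crop (585,290), with both buttons out (about 61 mm across). Its origin is about 29 mm up, which is the latched height. Handing in.

```bash
python3 -c "
from rig import order;print(order.sign_off())"
```

```text
the job is handed in; nothing more can be done
None
```

The pack is out of the charger and latched in the lamp's bay, upright with both buttons out; the job was handed in at about 23.6 s, and the highest contact force reading was about 21 N.

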